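# Stack the spacer and the clamp cap on a filter holder

## Robot

A 6-joint arm with a two-finger parallel gripper is mounted at the origin on the work surface. World frame = base frame: x ahead of the robot, y to its left, z up, the work surface at z = 0. Lengths are in m, angles in rad, forces in N, time in s.
With the tool pointing down it reaches from about 0.375 to 0.975 m from the base axis. Payload 3.8 kg.
Tool frame: the origin (TCP) lies between the finger pads; the fingertips stand 17 mm ahead of it and the grasp point (between the pads) lies 2 mm behind it; y points along the fingers, z is the direction in which the jaws open and shut, and the axes are right-handed (so a half turn about y gives the same grasp; the last joint's range is limited). The gripper opens to 85 mm and grips with 20 to 120 N. Pads are 22 mm wide; open, the fingers measure 114 mm over their backs; the gripper's body (76 mm by 85 mm) begins 54 mm behind the grasp point. The pads swing forward as they close: fully open they stand 13 mm farther back than shut.
Start: joints at [-1.302, 0.264, 1.604, -0, 1.274, -0.037], TCP at [0.203, -0.644, 0.248] pointing down, gripper open.
Joint ranges: [-2.63, 2.63], [-0.94, 2.18], [0.31, 2.57], [-1.31, 4.45], [0, 2.66], [-2.55, 2.55]. Speed limits (rad/s): [2.57, 2.57, 3.14, 3.14, 3.14, 3.14].

## Interface

Orientations are given as a rotation vector (axis times angle).
In Python, from workcell import bot, eyes, nets gives the robot as it stands. The module is installed in compiled form; this text tells all that it offers.
- The arm moves only by the tool jog_arm, never from a script. Its arguments are lists of equal length, an entry for each row: "turn": the turn, a rotation vector about the tool's x, y, z in rad, a list of three; "slide": the shift along the tool's x, y, z in mm, a list of three; "grip": the opening in per cent of the stroke, from 0 (shut) to 100 (fully open). A call has 1 to 5 rows; each row shifts and turns the commanded pose from where the row before left it, along the tool's axes as they then stand; what a row does not reach is not made up. A row lasts 1/10 s, in which the tool goes at most 50 mm and 8.59 degrees, less where a joint would pass 70% of its speed; a pose out of reach is approached as far as the arm can. A call with a gripper value outside its range is refused whole. The fingers move at their own pace and stop on an object; "newtons" is the grip in N (left out, the last holds). Time passes only in rows, so rows that do not move let the fingers close. It gives the time, the measured TCP pose, the force and the opening at its end, in the units of the state.
- bot.read_state(): the state, without advancing time (a new reading comes with each control period).
- eyes.read_camera(name): name is "side" or "top"; returns a dict with "img" (384x512x3 uint8, red, green, blue), "depth" (384x512 float32, m along the optical axis (not along the pixel's ray), 0 where there is no reading), "intrinsics" (3x3 intrinsics, pixels), "position" and "rotation" of the camera in the world. Camera axes: x right, y down, z forward; pixel columns grow to the right and rows downward; lengths in m; the calibration is good to about 2 mm. A picture is of the moment at which its call begins.
- bot.finish_job(): hands the job in, once; it reports no verdict.
Trained networks look in a picture, given as the dict that the camera call returned (one of the last four; its "shot" number tells which), for a name from the list of things; names that differ only in an ending like _2 or _b are one class to them, and where a whole thing is asked for, a point or a joint stands for the part that bears it (a point fixed in the world has none). Each returns a list of dicts, best first, with "conf" (0 to 1); they miss things now and then, are a little off and sometimes report something else, mostly with a low value. They report only what shows in the picture. A call takes as long as a camera call. They do not tell look-alikes from the thing itself.
- nets.search_frame(thing, picture): "xyz" ([x, y, z] in m, in the coordinates of the camera as it stood for that picture, good to about 4 mm: the middle of the surface that is visible of it).
The state is a dict: "time": time; "q": joint angles; "joint_vel": joint speeds; "joint_torque": joint torques, N m; "tool_pos": TCP position; "tcp_rot": TCP orientation; "wrist_force": force on the tool from outside, world axes, zero at the start; "torque": the same for the moment, N m; "width": opening from 0.0 (shut) to 1.0 (fully open).
Only numpy, scipy, OpenCV 4.12 (cv2) and the standard library are available. Lean on these libraries where they do the work, as an engineer would, in place of code of your own. Each camera call takes 0.05 s, during which the arm holds its last target.

## Task

Make up the filter holder on the microscopy bench: lower the tall blue spacer ring over the steel post until it lies flat on the metal support disc, then put the black clamp cap over the post on top of it, upright and resting flat on the blue ring. Lower both parts into place rather than dropping them, and leave the short orange ring where it lies.

Things in the scene. Friction and masses are not known exactly. Their poses are not given: they have to be found in the camera images.
- seat (a point): Where the post's axis meets the top of the metal support disc (54 mm across), 36 mm above the bench. The holder is fixed: white round foot 130 mm wide, 12 mm high; white drum 56 mm wide up to the disc; upright steel post, 12 mm thick, rising 45 mm above this point, tip tapered. A small outlet tube leaves the drum sideways, below the disc, 61 mm from the axis. z: up.
- spacer_center (a point): Centre of the loose blue plastic spacer ring: outer diameter 54 mm, bore 30 mm (right through), height 30 mm; this point lies in the bore 15 mm above its underside. Starts lying flat on the bench; about 60 g. z: along the bore, up at the start.
- cap_center (a point): Centre, half-way up, of the loose black clamp cap, 58 mm high, about 120 g. Below: a round skirt 54 mm wide, 28 mm high, with a blind bore from below, 30 mm wide, 22 mm deep, that goes over the post. On it a round ribbed knob, 32 mm wide, 30 mm high, from 1 mm below this point to 29 mm above; small grey disc on top. Starts upright on the bench, knob up. z: up.
- short_ring_center (a point): Centre of a loose orange plastic ring that is not wanted: outer diameter 54 mm and bore 30 mm like the blue one, but only 16 mm high; this point is 8 mm above its underside. Lies flat on the bench.
Mind the look-alikes: they are no part of the job. Of the things like the part that bears spacer_center, leave any that is red or yellow; of the rest the larger one is meant.

How it is judged:
On the way, in this order (a step that is already met when the one before it is completed fails the run):
1. the blue spacer ring lies flat on the support disc around the post, let go, with the cap not yet on (horizontal distance between spacer_center and seat below 0.012 m and z of spacer_center in the frame of seat between 0.011 and 0.019 m and angle between the z axis of spacer_center and the z axis of seat, either way round below 0.17 rad and contact force between the fingers and spacer below 0.1 N and horizontal distance between cap_center and seat above 0.05 m), for 0.2 s.
2. the black cap rests on the spacer over the post (horizontal distance between cap_center and seat below 0.012 m and z of cap_center in the frame of seat between 0.054 and 0.064 m and angle between cap_center's own z axis and vertical below 0.17 rad), for 0.2 s.
At the end, for the whole second after the job is handed in: Blue ring flat on the disc round the post (centre within 12 mm of the axis, 11-19 mm above the disc, level to 10 deg); cap on it (centre within 12 mm of the axis, 54-64 mm above the disc, upright to 10 deg); both at rest; orange ring within 30 mm of its start (all of step 2 and horizontal distance between spacer_center and seat below 0.012 m and z of spacer_center in the frame of seat between 0.011 and 0.019 m and angle between the z axis of spacer_center and the z axis of seat, either way round below 0.17 rad and linear speed of each of spacer, cap below 0.02 m/s and distance of short_ring_center from where it was at the start of the episode below 0.03 m); the robot touches nothing.
It fails at once if the orange ring is moved more than 30 mm (distance of short_ring_center from where it was at the start of the episode above 0.03 m).
It fails at once if the spacer ring is dropped or thrown (moving at over 0.6 m/s out of the gripper: a fall of about 20 mm) (linear speed of spacer above 0.6 m/s and contact force between the fingers and spacer below 0.05 N).
It fails at once if the cap is dropped or thrown (moving at over 0.6 m/s out of the gripper: a fall of about 20 mm) (linear speed of cap above 0.6 m/s and contact force between the fingers and cap below 0.05 N).
It also fails if it takes over 69 s, if anything falls off the work surface, if the arm or the gripper's body presses on something with over 40 N, if the wrist force passes 120 N, or if a joint passes its speed limit or range.

## Working session

There is one attempt and no reset: what is moved stays moved. The work goes in short steps, Python scripts to look and compute and a tool call to move; the robot and the scene stay as the last step left them, time stands still between calls to the robot, and variables do not carry over. Pictures are saved under pics/ and viewed, and the job is handed in when it is done.

Besides the shell and the picture viewer there is one more tool, called after "Call:" as name(argument=value, ...) on one line, values as JSON. jog_arm: Moves the arm, as the interface text tells. Its arguments: {"type":"object","properties":{"turn":{"type":"array"},"slide":{"type":"array"},"grip":{"type":"array"},"newtons":{"type":"number"}},"required":["turn","slide","grip"]}

```bash
mkdir -p pics; cat > h.py <<'E'
import numpy as np, cv2
from workcell import bot, eyes, nets
def world(p,pic): return np.array(pic["rotation"])@np.array(p)+np.array(pic["position"])
def px(p,pic):
    K=np.array(pic["intrinsics"]); v=K@np.array(p); return (v[:2]/v[2]).round().astype(int)
def save(pic,n): cv2.imwrite("pics/"+n,cv2.cvtColor(pic["img"],cv2.COLOR_RGB2BGR))
def cloud(pic):
    K=np.array(pic["intrinsics"]); d=pic["depth"]; h,w=d.shape
    u,v=np.meshgrid(np.arange(w),np.arange(h))
    P=np.stack([(u-K[0,2])/K[0,0]*d,(v-K[1,2])/K[1,1]*d,d],-1)
    W=P@np.array(pic["rotation"]).T+np.array(pic["position"]); W[d==0]=np.nan
    return W
E
python3 - <<'E'
from h import *
print(bot.read_state())
for n in ["top","side"]:
    p=eyes.read_camera(n); save(p,n+"0.png"); print(n,p["position"],p["rotation"],p["intrinsics"])
    np.savez(n+"0.npz",**{k:np.array(p[k]) for k in ["img","depth","intrinsics","position","rotation"]})
    for t in ["spacer_center","cap_center","short_ring_center","seat"]:
        try:
            for r in nets.search_frame(t,p): print(t,round(r["conf"],2),world(r["xyz"],p).round(3),px(r["xyz"],p))
        except Exception as e: print(t,e)
E
```

```text
{'time': 0.0, 'q': array([-1.30188633e+00,  2.64752002e-01,  1.60536696e+00, -1.63758886e-05,
        1.27373425e+00, -3.69232055e-02]), 'joint_vel': array([ 0.00095166,  0.00237676,  0.00012961,  0.00051398,  0.00022636,
       -0.00055057]), 'joint_torque': array([ 3.20944513e-03, -5.15108728e+01, -3.67313755e+01,  3.22911183e-04,
        1.26979940e-02,  2.30150427e-06]), 'tool_pos': array([ 0.20302628, -0.6430082 ,  0.24696658]), 'tcp_rot': array([-0.31728082,  2.05909438, -2.05442543]), 'wrist_force': array([-0.08587275,  0.52753176, -0.345162  ]), 'torque': array([ 0.00471706, -0.05819671, -0.01289314]), 'width': 0.9982873775082566}
top [0.4225576  0.04022036 0.97707022] [-2.21791306  2.19224158 -0.07506682] [[359.19661876   0.         252.20912053]
 [  0.         359.19661876 189.94507706]
 [  0.           0.           1.        ]]
spacer_center 0.82 [1.265 0.883 1.82 ] [117 213]
spacer_center 0.78 [0.977 0.594 1.531] [154 199]
spacer_center 0.69 [1.137 0.755 1.692] [159 231]
spacer_center 0.68 [0.999 0.617 1.553] [126 174]
cap_center 0.94 [-0.635 -1.017 -0.081] [376 148]
short_ring_center 0.83 [0.616 0.233 1.17 ] [162 144]
seat 0.79 [ 0.1   -0.283  0.654] [253 148]
side [0.03485084 0.62629493 0.76240581] [-0.84019428  2.51569737 -1.0845181 ] [[437.68467434   0.         262.47614974]
 [  0.         437.68467434 206.06491531]
 [  0.           0.           1.        ]]
spacer_center 0.81 [-0.354  0.238  0.374] [210 300]
spacer_center 0.68 [-0.205  0.387  0.523] [161 313]
spacer_center 0.65 [-0.086  0.506  0.642] [198 347]
spacer_center 0.63 [-0.292  0.3    0.436] [249 323]
cap_center 0.71 [-1.965 -1.374 -1.237] [312 140]
short_ring_center 0.83 [-0.502  0.09   0.226] [170 267]
seat 0.64 [-1.079 -0.487 -0.351] [242 210]
```

```bash
sed -i 's/^def world.*/from scipy.spatial.transform import Rotation as Ro\ndef RM(pic):\n    return Ro.from_rotvec(pic["rotation"]).as_matrix()\ndef world(p,pic): return RM(pic)@np.array(p)+np.array(pic["position"])/; s/np.array(pic\["rotation"\]).T/RM(pic).T/' h.py
python3 - <<'E'
from h import *
for n in ["top","side"]:
    p=eyes.read_camera(n)
    for t in ["spacer_center","cap_center","short_ring_center","seat"]:
            for r in nets.search_frame(t,p): print(n,t,round(r["conf"],2),world(r["xyz"],p).round(3),px(r["xyz"],p))
print(Ro.from_rotvec(bot.read_state()["tcp_rot"]).as_matrix().round(3))
E
```

```text
top spacer_center 0.73 [0.402 0.376 0.031] [117 214]
top spacer_center 0.7 [0.447 0.283 0.031] [153 198]
top spacer_center 0.51 [0.511 0.362 0.02 ] [125 173]
top seat 0.94 [0.585 0.018 0.017] [255 148]
side spacer_center 0.86 [0.39  0.382 0.029] [198 348]
side spacer_center 0.8 [0.44  0.288 0.031] [213 299]
side spacer_center 0.75 [0.506 0.365 0.021] [162 312]
side spacer_center 0.58 [0.353 0.28  0.017] [249 323]
side cap_center 0.8 [ 0.582 -0.302  0.029] [313 140]
side short_ring_center 0.62 [0.579 0.276 0.015] [170 268]
side seat 0.96 [0.571 0.04  0.01 ] [241 211]
[[-0.954 -0.     0.301]
 [-0.301  0.    -0.954]
 [ 0.    -1.    -0.   ]]
```

View pics/top0.png

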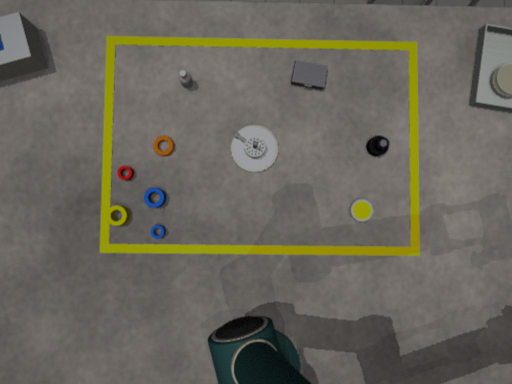

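View pics/side0.png

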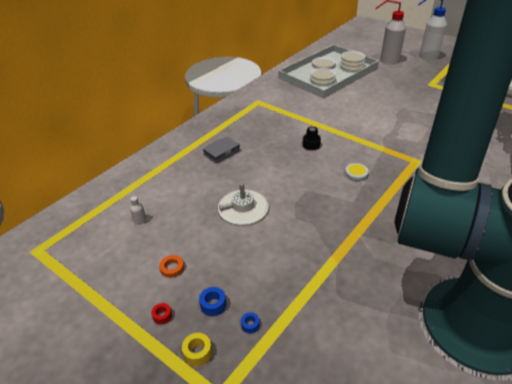

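Candidates for the spacer in the top view:
- large blue (154,198)
- small blue (158,231), a look-alike
- red (125,173), excluded by colour
- yellow (118,214), excluded by colour
- orange (163,146), the short ring

By the description it is the large blue one. The cap is at (377,146) and the holder at (254,148). Next come close crops and measurements from both views.

```bash
python3 - <<'E'
from h import *
def ld(n):
    z=np.load(n+"0.npz"); return {k:z[k] for k in z}
T,S=ld("top"),ld("side")
a=cv2.resize(T["img"][125:245,100:200],None,fx=4,fy=4,interpolation=cv2.INTER_CUBIC)
b=cv2.resize(T["img"][120:180,225:285],None,fx=6.5,fy=6.5,interpolation=cv2.INTER_CUBIC)
b=cv2.resize(b,(390,390)); im=np.zeros((480,800,3),np.uint8); im[:, :400]=a; im[:390,405:795]=b
cv2.imwrite("pics/crop1.png",im[...,::-1])
a=cv2.resize(S["img"][170:240,200:285],None,fx=6,fy=6,interpolation=cv2.INTER_CUBIC)
cv2.imwrite("pics/crop2.png",a[...,::-1])
def circ(P):
    c,r=cv2.minEnclosingCircle(P[:,:2].astype(np.float32)); return np.round(c,4),round(r,4)
for n,p in (("top",T),("side",S)):
    W=cloud(p); img=p["img"].astype(int); R,G,B=img[...,0],img[...,1],img[...,2]
    def near(c,r): return np.hypot(W[...,0]-c[0],W[...,1]-c[1])<r
    m=(B>R+50)&near((.445,.285),.05)
    P=W[m]; print(n,"blue",len(P),np.percentile(P[:,2],[2,50,90,98]).round(4))
    t=P[P[:,2]>.022]; print(" top",len(t),circ(t),t.mean(0).round(4))
    m=(R+G+B<180)&near((.585,-.303),.06)&(W[...,2]>.01); P=W[m]; print(" cap",len(P),np.percentile(P[:,2],[2,50,90,98]).round(4))
    t=P[P[:,2]>.045];
    if len(t): print(" knobtop",len(t),circ(t),t.mean(0).round(4))
    t=P[(P[:,2]>.015)&(P[:,2]<.035)]
    if len(t): print(" skirt",len(t),circ(t),t.mean(0).round(4))
    m=near((.58,.03),.09)
    for lo,hi in ((.006,.02),(.028,.042),(.05,.1)):
        t=W[m&(W[...,2]>lo)&(W[...,2]<hi)]
        if len(t): print(" hold",lo,len(t),circ(t),t.mean(0).round(4),np.percentile(t[:,2],[5,50,95]).round(4))
    t=W[near((.585,.277),.04)&(R>B+50)]; print(" orange",circ(t[t[:,2]>.01]))
E
```

```text
top blue 252 [0.0006 0.0302 0.0325 0.0341]
 top 234 (array([0.4486, 0.2807]), 0.027) [0.4486 0.2808 0.0302]
 cap 306 [0.0123 0.0303 0.0593 0.0616]
 knobtop 102 (array([ 0.5951, -0.3147]), 0.0176) [ 0.5943 -0.3111  0.057 ]
 skirt 170 (array([ 0.5948, -0.3135]), 0.0266) [ 0.5901 -0.3042  0.0276]
 hold 0.006 1350 (array([0.5918, 0.0159]), 0.0705) [0.5833 0.0165 0.0124] [0.0088 0.0125 0.0157]
 hold 0.028 338 (array([0.5958, 0.0319]), 0.0442) [0.5862 0.0196 0.0363] [0.0313 0.0367 0.0396]
 hold 0.05 27 (array([0.5843, 0.0181]), 0.0055) [0.5846 0.0182 0.0751] [0.0551 0.0789 0.0828]
 orange (array([0.589 , 0.2636]), 0.0267)
side blue 588 [0.0008 0.0278 0.0307 0.0318]
 top 386 (array([0.4445, 0.2851]), 0.0276) [0.4435 0.2868 0.0287]
 cap 267 [0.0117 0.0283 0.0558 0.0577]
 knobtop 65 (array([ 0.5885, -0.3083]), 0.0167) [ 0.5863 -0.3033  0.0537]
 skirt 140 (array([ 0.5883, -0.309 ]), 0.0284) [ 0.5844 -0.2981  0.0251]
 hold 0.006 988 (array([0.5798, 0.0231]), 0.0661) [0.5698 0.0325 0.0112] [0.0075 0.0112 0.0148]
 hold 0.028 277 (array([0.5896, 0.0364]), 0.0447) [0.5776 0.0261 0.0345] [0.0297 0.0349 0.0375]
 hold 0.05 51 (array([0.5808, 0.0223]), 0.0069) [0.5796 0.024  0.0667] [0.0513 0.0669 0.08  ]
 orange (array([0.5858, 0.2675]), 0.0286)
```

View pics/crop1.png

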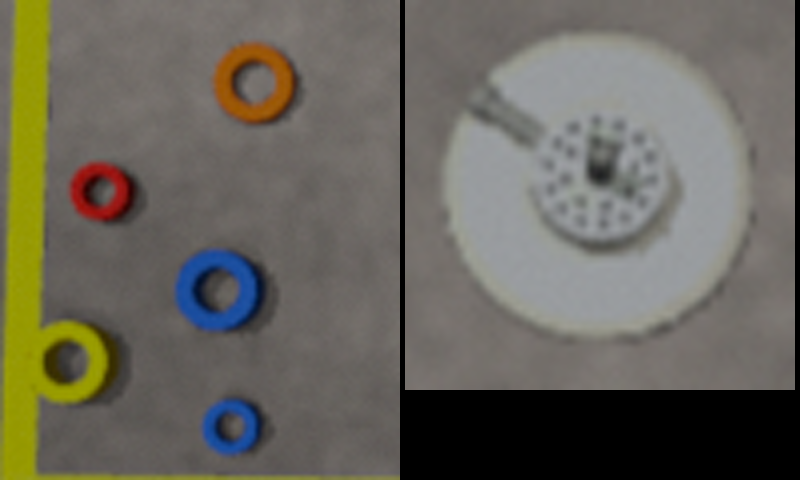

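View pics/crop2.png

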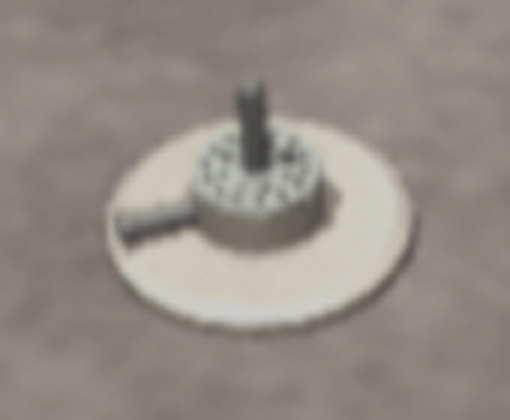

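The crop confirms the choice: large blue ring at crop (218,290), which is top (154,197), with the small blue well apart at (158,231). The holder's post stands in the disc and the outlet tube points up-left. I'll turn the jaws first so that they clear the neighbouring rings.

Call:
jog_arm(turn=[[0, -0.148, 0], [0, -0.148, 0], [0, -0.148, 0], [0, -0.148, 0], [0, -0.148, 0]], slide=[[0, 0, 0], [0, 0, 0], [0, 0, 0], [0, 0, 0], [0, 0, 0]], grip=[100, 100, 100, 100, 100], newtons=40)

```text
time: 1.5
tool_pos: [0.2032, -0.6437, 0.2483]
tcp_rot: [-0.917, 1.58, -1.58]
wrist_force: [-0.5, 0.1, 0.6]
width: 0.999
```

```bash
cat > go.py <<'E'
from h import *
import sys
def go(*t):
    s=bot.read_state(); R=Ro.from_rotvec(s["tcp_rot"]).as_matrix(); p=s["tool_pos"]
    print("t",round(s["time"],2),"tcp",p.round(4),"F",s["wrist_force"].round(1),"w",round(s["width"],3),"q",s["q"].round(2)); print(R.round(3).tolist())
    for x in t:
        d=R.T@(np.array(x)-p)*1000; print(x,"slide",d.round(1),"per5",(d/5).round(1)); p=np.array(x)
if __name__=="__main__": go(*[list(map(float,a.split(","))) for a in sys.argv[1:]])
E
python3 go.py 0.53,-0.25,0.25 0.54,0.1,0.25 0.4465,0.283,0.15
```

```text
t 1.5 tcp [ 0.2032 -0.6437  0.2483] F [-0.5  0.1  0.6] w 0.999 q [-1.3   0.26  1.6   0.    1.27 -0.78]
[[-0.496, 0.0, 0.868], [-0.868, -0.0, -0.496], [0.0, -1.0, 0.0]]
[0.53, -0.25, 0.25] slide [-503.9   -1.7   88.5] per5 [-100.8   -0.3   17.7]
[0.54, 0.1, 0.25] slide [-308.9   -0.  -164.9] per5 [-61.8  -0.  -33. ]
[0.4465, 0.283, 0.15] slide [-112.5  100.  -172. ] per5 [-22.5  20.  -34.4]
```

Call:
jog_arm(turn=[[0, 0, 0], [0, 0, 0], [0, 0, 0], [0, 0, 0], [0, 0, 0]], slide=[[-48, 0, 8], [-48, 0, 8], [-48, 0, 8], [-48, 0, 8], [-48, 0, 8]], grip=[100, 100, 100, 100, 100])

```text
time: 2.0
tool_pos: [0.359, -0.4546, 0.2485]
tcp_rot: [-0.913, 1.584, -1.585]
wrist_force: [1.3, 0.4, -0.2]
width: 1.004
```

Call:
jog_arm(turn=[[0, 0, 0], [0, 0, 0], [0, 0, 0], [0, 0, 0], [0, 0, 0]], slide=[[-48, 0, 8], [-48, 0, 8], [-48, 0, 8], [-48, 0, 8], [-48, 0, 8]], grip=[100, 100, 100, 100, 100])

```text
time: 2.5
tool_pos: [0.5141, -0.2667, 0.2487]
tcp_rot: [-0.913, 1.584, -1.585]
wrist_force: [0.4, -0.6, 0.7]
width: 1.001
```

Call:
jog_arm(turn=[[0, 0, 0], [0, 0, 0], [0, 0, 0], [0, 0, 0], [0, 0, 0]], slide=[[-42, 0, -22], [-42, 0, -22], [-42, 0, -22], [-42, 0, -22], [-42, 0, -22]], grip=[100, 100, 100, 100, 100])

```text
time: 3.0
tool_pos: [0.5229, -0.0297, 0.2486]
tcp_rot: [-0.912, 1.584, -1.585]
wrist_force: [1.4, 0.3, -0.1]
width: 1.001
```

```bash
python3 go.py 0.4465,0.283,0.20
```

```text
t 3.0 tcp [ 0.5229 -0.0297  0.2486] F [ 1.4  0.3 -0.1] w 1.001 q [-0.1  -0.02  1.92  0.    1.24  0.42]
[[-0.501, 0.001, 0.865], [-0.865, -0.0, -0.501], [-0.0, -1.0, 0.001]]
[0.4465, 0.283, 0.2] slide [-232.2   48.5 -223. ] per5 [-46.4   9.7 -44.6]
```

Call:
jog_arm(turn=[[0, 0, 0], [0, 0, 0], [0, 0, 0], [0, 0, 0], [0, 0, 0]], slide=[[-33, 0, -32], [-33, 0, -32], [-33, 0, -32], [-33, 0, -32], [-33, 0, -32]], grip=[100, 100, 100, 100, 100])

```text
time: 3.5
tool_pos: [0.4667, 0.1931, 0.2487]
tcp_rot: [-0.912, 1.584, -1.584]
wrist_force: [1.1, -0.7, -0.4]
width: 0.994
```

Call:
jog_arm(turn=[[0, 0, 0], [0, 0, 0], [0, 0, 0], [0, 0, 0], [0, 0, 0]], slide=[[-22, 20, -20], [-22, 20, -20], [-23, 20, -23], [0, 30, 0], [0, 30, 0]], grip=[100, 100, 100, 100, 100])

```text
time: 4.0
tool_pos: [0.4465, 0.2825, 0.128]
tcp_rot: [-0.913, 1.582, -1.582]
wrist_force: [0.5, 0.2, -0.5]
width: 1.002
```

```bash
python3 - <<'E'
from h import *
for n in ["top","side"]:
    p=eyes.read_camera(n); save(p,n+"1.png")
    for r in nets.search_frame("spacer_center",p): print(n,round(r["conf"],2),world(r["xyz"],p).round(3),px(r["xyz"],p))
E
python3 go.py 0.4465,0.283,0.05; python3 -c "
import cv2,numpy as np
a=cv2.imread('pics/top1.png')[120:260,80:220];b=cv2.imread('pics/side1.png')[230:370,140:280]
cv2.imwrite('pics/c3.png',cv2.resize(np.hstack([a,b]),(800,400),interpolation=cv2.INTER_CUBIC))"
```

```text
top 0.79 [0.445 0.281 0.033] [154 198]
top 0.72 [0.359 0.271 0.024] [157 231]
side 0.93 [0.443 0.29  0.032] [211 299]
side 0.83 [0.354 0.281 0.018] [248 323]
side 0.61 [0.39  0.384 0.027] [198 349]
side 0.59 [0.505 0.372 0.021] [160 314]
t 4.2 tcp [0.4461 0.2808 0.1282] F [0.5 0.9 1. ] w 1.001 q [0.51 0.09 2.04 0.   1.01 1.04]
[[-0.501, -0.001, 0.865], [-0.865, -0.001, -0.501], [0.001, -1.0, -0.001]]
[0.4465, 0.283, 0.05] slide [-2.2 78.2 -0.7] per5 [-0.4 15.6 -0.1]
```

View pics/c3.png

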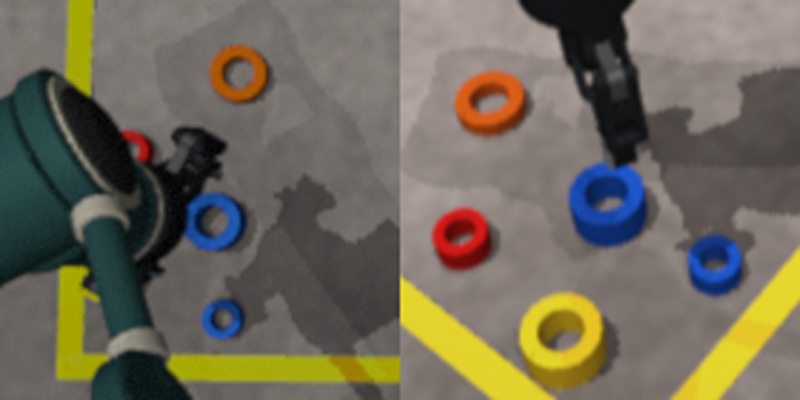

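The left (top) view shows the hand at crop (180,190), over the blue ring at (215,222). The right (side) view shows the fingers above the blue ring at (608,205). The jaw directions are free, so I go lower and look again.

Call:
jog_arm(turn=[[0, 0, 0], [0, 0, 0], [0, 0, 0]], slide=[[-2, 30, 0], [0, 35, 0], [0, 0, 0]], grip=[100, 100, 100])

```text
time: 4.5
tool_pos: [0.4456, 0.2813, 0.0614]
tcp_rot: [-0.919, 1.586, -1.586]
wrist_force: [-1.1, -0.9, -0.8]
width: 0.996
```

```bash
cat > two.py <<'E'
from h import *
import sys
def two(name,ct,cs,w=70):
    a=[]
    for n,c in (("top",ct),("side",cs)):
        p=eyes.read_camera(n)
        x=max(0,c[0]-w);y=max(0,c[1]-w)
        a.append(cv2.resize(p["img"][y:y+2*w,x:x+2*w],(400,400),interpolation=cv2.INTER_CUBIC))
    cv2.imwrite("pics/"+name,np.hstack(a)[...,::-1])
if __name__=="__main__":
    v=list(map(int,sys.argv[2:])); two(sys.argv[1],v[:2],v[2:4],v[4])
E
python3 two.py c4.png 150 200 215 295 55; python3 go.py 0.4465,0.283,0.022
```

```text
t 4.6 tcp [0.4482 0.2828 0.0648] F [-0.6  0.1  0.8] w 1.0 q [0.52 0.18 2.08 0.   0.88 1.04]
[[-0.502, 0.001, 0.865], [-0.865, 0.0, -0.502], [-0.001, -1.0, 0.0]]
[0.4465, 0.283, 0.022] slide [ 0.7 42.8 -1.6] per5 [ 0.1  8.6 -0.3]
```

View pics/c4.png

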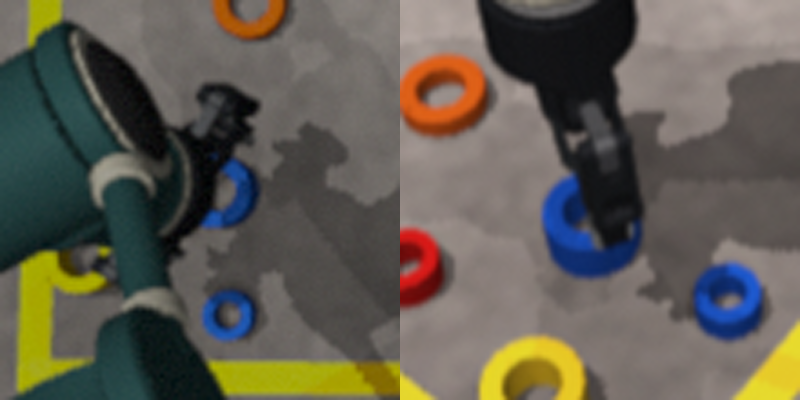

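The side view shows the near finger at (610,225) against the ring centre at (592,228). That is the ~8 mm offset expected from the view angle, so the grasp is centred. Descending and closing.

Call:
jog_arm(turn=[[0, 0, 0], [0, 0, 0], [0, 0, 0], [0, 0, 0], [0, 0, 0]], slide=[[0, 15, 0], [0, 15, 0], [0, 11, 0], [0, 0, 0], [0, 0, 0]], grip=[100, 100, 100, 100, 80])

```text
time: 5.1
tool_pos: [0.4469, 0.2824, 0.0217]
tcp_rot: [-0.915, 1.585, -1.585]
wrist_force: [-0.3, 0.1, -0.8]
width: 0.854
```

Call:
jog_arm(turn=[[0, 0, 0], [0, 0, 0], [0, 0, 0], [0, 0, 0], [0, 0, 0]], slide=[[0, 0, 0], [0, 0, 0], [0, 0, 0], [0, 0, 0], [0, 0, 0]], grip=[50, 40, 40, 40, 40], newtons=35)

```text
time: 5.6
tool_pos: [0.4481, 0.2831, 0.0231]
tcp_rot: [-0.911, 1.584, -1.584]
wrist_force: [-0.5, 0.0, 3.9]
width: 0.619
```

```bash
python3 two.py c5.png 150 200 215 295 55; python3 go.py
```

```text
t 5.7 tcp [0.4481 0.2831 0.023 ] F [-0.2  0.5  5. ] w 0.62 q [0.52 0.24 2.1  0.   0.8  1.04]
[[-0.501, 0.001, 0.865], [-0.865, 0.001, -0.501], [-0.001, -1.0, 0.001]]
```

View pics/c5.png

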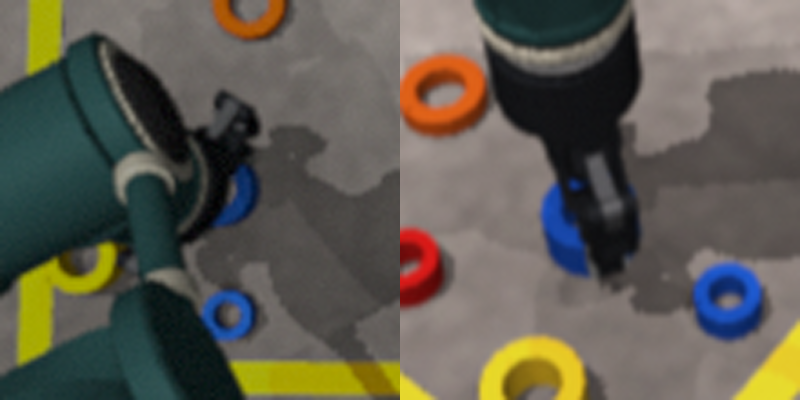

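The fingers stand on both sides of the ring (side view, ring (585,225), finger (610,225)), and the width of 0.62 is about 53 mm, which matches the ring. Lifting.

Call:
jog_arm(turn=[[0, 0, 0], [0, 0, 0], [0, 0, 0], [0, 0, 0], [0, 0, 0]], slide=[[0, -10, 0], [0, -20, 0], [0, -30, 0], [0, -40, 0], [0, -30, 0]], grip=[40, 40, 40, 40, 40])

```text
time: 6.2
tool_pos: [0.4472, 0.2826, 0.1542]
tcp_rot: [-0.913, 1.584, -1.584]
wrist_force: [0.3, -0.2, -1.2]
width: 0.622
```

```bash
python3 two.py c6.png 150 200 215 250 70; python3 go.py 0.5825,0.020,0.153
```

```text
t 6.3 tcp [0.4503 0.2843 0.1577] F [0.3 0.2 0. ] w 0.619 q [ 0.52  0.07  2.01 -0.    1.06  1.04]
[[-0.501, 0.008, 0.865], [-0.865, 0.005, -0.501], [-0.008, -1.0, 0.005]]
[0.5825, 0.02, 0.153] slide [162.5   4.6 246.9] per5 [32.5  0.9 49.4]
```

View pics/c6.png

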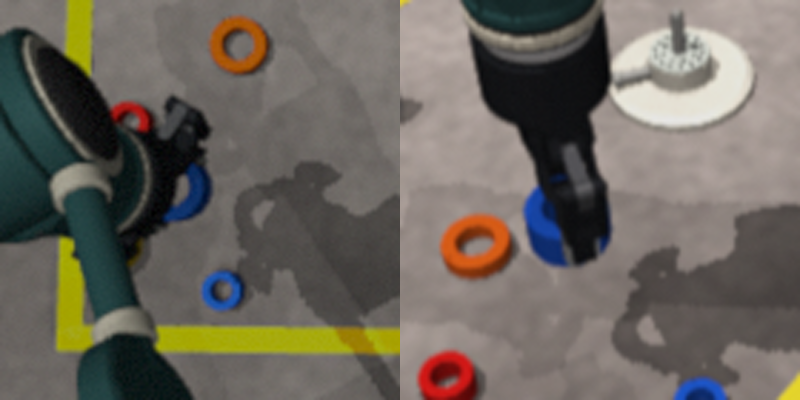

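Call:
jog_arm(turn=[[0, 0, 0], [0, 0, 0], [0, 0, 0], [0, 0, 0], [0, 0, 0]], slide=[[10, 0, 16], [20, 0, 31], [22, 0, 34], [22, 0, 34], [22, 0, 34]], grip=[40, 40, 40, 40, 40])

```text
time: 6.8
tool_pos: [0.5274, 0.1234, 0.1509]
tcp_rot: [-0.916, 1.586, -1.584]
wrist_force: [0.9, 0.5, 0.0]
width: 0.62
```

Call:
jog_arm(turn=[[0, 0, 0], [0, 0, 0], [0, 0, 0], [0, 0, 0], [0, 0, 0]], slide=[[22, 0, 34], [22, 0, 34], [16, 0, 24], [3, 0, 8], [0, 0, 0]], grip=[40, 40, 40, 40, 40])

```text
time: 7.3
tool_pos: [0.5827, 0.0194, 0.1511]
tcp_rot: [-0.914, 1.588, -1.585]
wrist_force: [-0.7, 0.1, -0.2]
width: 0.621
```

```bash
python3 two.py c7.png 250 160 240 190 60; python3 go.py 0.583,0.020,0.12
```

```text
t 7.4 tcp [0.5821 0.021  0.1513] F [0.1 0.7 0. ] w 0.618 q [-0.01  0.17  1.9   0.    1.07  0.52]
[[-0.501, -0.002, 0.865], [-0.865, 0.001, -0.501], [0.001, -1.0, -0.002]]
[0.583, 0.02, 0.12] slide [ 0.4 31.3  1.4] per5 [0.1 6.3 0.3]
```

View pics/c7.png

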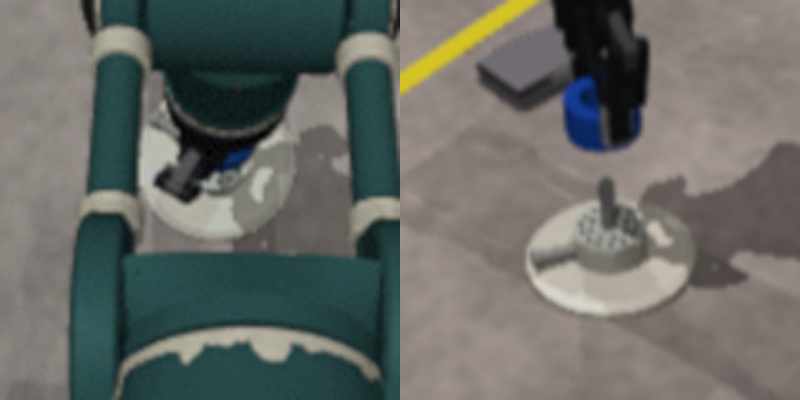

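The side view shows the held ring at crop (600,113) above the post (605,200), level. The top view is blocked by the arm. I'll compare the ring's outline in the side camera with the outline predicted for the post axis.

```bash
cat > sil.py <<'E'
from h import *
import sys
cx,cy=.5808,.0223
def proj(P,p):
    K=np.array(p["intrinsics"]); return cv2.projectPoints(np.array(P,float),cv2.Rodrigues(RM(p).T)[0],-RM(p).T@np.array(p["position"]),K,None)[0][:,0]
p=eyes.read_camera("side"); save(p,sys.argv[1])
img=p["img"].astype(int); m=(img[...,2]>img[...,0]+50)
m[:, :200]=0; m[:, 300:]=0; m[250:]=0
ys,xs=np.nonzero(m); print("obs x",xs.min(),xs.max(),"y",ys.min(),ys.max())
W=cloud(p)[m]; print("z",np.nanpercentile(W[:,2],[2,98]).round(4))
z0=float(sys.argv[2]); a=np.linspace(0,2*np.pi,90)
for dx,dy in ((0,0),(.005,0),(0,.005)):
    P=[(cx+dx+.027*np.cos(t),cy+dy+.027*np.sin(t),z0+h) for t in a for h in (0,.03)]
    q=proj(P,p); print("pred",dx,dy,q.min(0).round(1),q.max(0).round(1))
E
python3 sil.py s8.png 0.129
```

```text
obs x 229 240 y 153 174
z [0.1334 0.1594]
pred 0 0 [227.8 151.2] [251.8 175.7]
pred 0.005 0 [226.1 150.5] [250.1 174.9]
pred 0 0.005 [226.4 152.3] [250.4 176.8]
```

The outline agrees with the prediction to about 1 px (2 mm). Lowering.

Call:
jog_arm(turn=[[0, 0, 0], [0, 0, 0], [0, 0, 0], [0, 0, 0], [0, 0, 0]], slide=[[0, 15, 0], [0, 20, 0], [0, 20, 0], [0, 15, 0], [0, 0, 0]], grip=[40, 40, 40, 40, 40])

```text
time: 7.95
tool_pos: [0.5802, 0.0211, 0.0788]
tcp_rot: [-0.92, 1.588, -1.582]
wrist_force: [-1.3, -0.4, -1.0]
width: 0.619
```

```bash
python3 two.py c9.png 250 160 240 190 50; python3 go.py 0.583,0.020,0.058; python3 sil.py s9.png 0.059
```

```text
t 8.05 tcp [0.5827 0.0208 0.0818] F [-0.1  0.   0. ] w 0.615 q [-0.01  0.25  1.95  0.    0.94  0.52]
[[-0.501, -0.001, 0.866], [-0.866, 0.0, -0.501], [0.001, -1.0, -0.001]]
[0.583, 0.02, 0.058] slide [ 0.5 23.8  0.7] per5 [0.1 4.8 0.1]
obs x 231 242 y 176 197
z [0.0637 0.0898]
pred 0 0 [230.  174.6] [252.9 198.4]
pred 0.005 0 [228.4 173.8] [251.3 197.6]
pred 0 0.005 [228.6 175.6] [251.6 199.5]
```

View pics/c9.png

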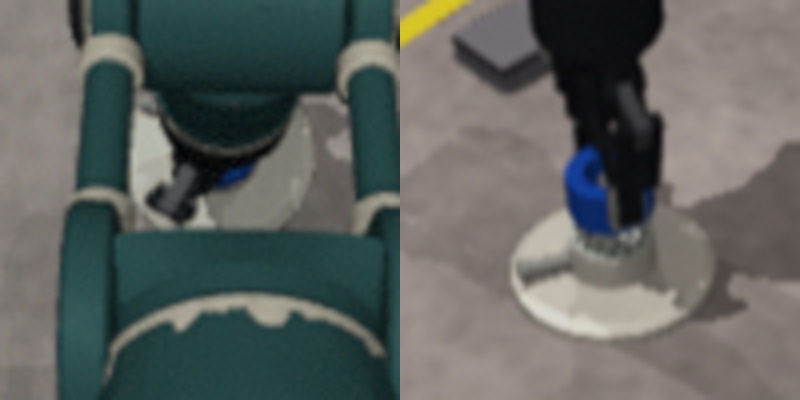

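The ring is around the post, side view (610,190), with no force. I lower the last ~22 mm in small steps and watch the force.

Call:
jog_arm(turn=[[0, 0, 0], [0, 0, 0], [0, 0, 0], [0, 0, 0], [0, 0, 0]], slide=[[0, 8, 0], [0, 6, 0], [0, 4, 0], [0, 2, 0], [0, 0, 0]], grip=[40, 40, 40, 40, 40])

```text
time: 8.6
tool_pos: [0.5828, 0.0202, 0.0618]
tcp_rot: [-0.914, 1.585, -1.584]
wrist_force: [-1.4, -0.0, 0.0]
width: 0.621
```

Call:
jog_arm(turn=[[0, 0, 0], [0, 0, 0], [0, 0, 0]], slide=[[0, 1, 0], [0, 1, 0], [0, 0, 0]], grip=[40, 40, 40])

```text
time: 8.9
tool_pos: [0.5832, 0.0203, 0.0603]
tcp_rot: [-0.913, 1.584, -1.585]
wrist_force: [0.9, -0.5, -0.9]
width: 0.62
```

```bash
python3 go.py;python3 sil.py s10.png 0.036;python3 go.py
```

```text
t 8.9 tcp [0.5832 0.0203 0.0603] F [ 0.9 -0.5 -0.9] w 0.62 q [-0.01  0.28  1.96  0.    0.9   0.52]
[[-0.501, 0.0, 0.865], [-0.865, 0.0, -0.501], [-0.0, -1.0, 0.0]]
obs x 231 242 y 183 203
z [0.0416 0.0687]
pred 0 0 [230.7 181.8] [253.2 205.4]
pred 0.005 0 [229.1 181. ] [251.6 204.6]
pred 0 0.005 [229.3 182.8] [252.  206.5]
t 8.95 tcp [0.5832 0.0203 0.0603] F [-0.   0.1  0.5] w 0.619 q [-0.01  0.28  1.96  0.    0.9   0.52]
[[-0.501, 0.0, 0.865], [-0.865, 0.0, -0.501], [-0.0, -1.0, 0.0]]
```

Call:
jog_arm(turn=[[0, 0, 0], [0, 0, 0], [0, 0, 0]], slide=[[0, 1, 0], [0, 0, 0], [0, 0, 0]], grip=[40, 40, 40])

```text
time: 9.25
tool_pos: [0.5831, 0.0203, 0.0593]
tcp_rot: [-0.913, 1.584, -1.584]
wrist_force: [-0.1, 0.2, -0.5]
width: 0.615
```

Call:
jog_arm(turn=[[0, 0, 0], [0, 0, 0], [0, 0, 0]], slide=[[0, 0.5, 0], [0, 0, 0], [0, 0, 0]], grip=[40, 40, 40])

```text
time: 9.55
tool_pos: [0.5833, 0.0203, 0.0591]
tcp_rot: [-0.913, 1.584, -1.584]
wrist_force: [-0.9, -0.2, 2.2]
width: 0.62
```

Call:
jog_arm(turn=[[0, 0, 0], [0, 0, 0], [0, 0, 0]], slide=[[0, 0.5, 0], [0, 0, 0], [0, 0, 0]], grip=[40, 40, 40])

```text
time: 9.85
tool_pos: [0.5833, 0.0203, 0.059]
tcp_rot: [-0.913, 1.584, -1.584]
wrist_force: [-2.9, 0.6, 6.3]
width: 0.618
```

The force rises to 6 N at the expected height, so the ring is seated. Releasing.

Call:
jog_arm(turn=[[0, 0, 0], [0, 0, 0], [0, 0, 0], [0, 0, 0], [0, 0, 0]], slide=[[0, 0, 0], [0, 0, 0], [0, 0, 0], [0, 0, 0], [0, 0, 0]], grip=[70, 80, 90, 100, 100])

```text
time: 10.35
tool_pos: [0.5831, 0.0203, 0.0581]
tcp_rot: [-0.914, 1.585, -1.584]
wrist_force: [0.1, -0.4, -0.4]
width: 1.0
```

Call:
jog_arm(turn=[[0, 0, 0], [0, 0, 0], [0, 0, 0], [0, 0, 0], [0, 0, 0]], slide=[[0, 0, 0], [0, -10, 0], [0, -20, 0], [0, -40, 0], [0, -40, 0]], grip=[100, 100, 100, 100, 100])

```text
time: 10.85
tool_pos: [0.5824, 0.0203, 0.1692]
tcp_rot: [-0.915, 1.586, -1.584]
wrist_force: [0.7, 0.9, 1.2]
width: 0.996
```

```bash
python3 go.py 0.5915,-0.311,0.17; python3 sil.py s11.png 0.036; python3 two.py c11.png 250 160 240 200 45
```

```text
t 10.85 tcp [0.5824 0.0203 0.1692] F [0.7 0.9 1.2] w 0.996 q [-0.01  0.15  1.89 -0.    1.1   0.52]
[[-0.501, -0.002, 0.865], [-0.865, 0.0, -0.501], [0.001, -1.0, -0.002]]
[0.5915, -0.311, 0.17] slide [282.1  -0.8 173.9] per5 [56.4 -0.2 34.8]
obs x 231 252 y 182 203
z [0.0271 0.0678]
pred 0 0 [230.7 181.8] [253.2 205.4]
pred 0.005 0 [229.1 181. ] [251.6 204.6]
pred 0 0.005 [229.3 182.8] [252.  206.5]
```

View pics/c11.png

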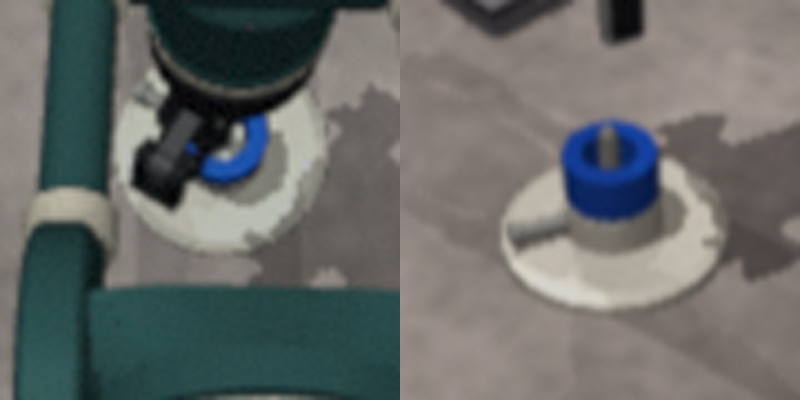

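The ring sits on the drum around the post in both views, with the post tip central (610,135) in the side crop. Now over to the cap.

Call:
jog_arm(turn=[[0, 0, 0], [0, 0, 0], [0, 0, 0], [0, 0, 0], [0, 0, 0]], slide=[[22, 0, 13], [40, 0, 25], [40, 0, 25], [40, 0, 25], [40, 0, 25]], grip=[100, 100, 100, 100, 100])

```text
time: 11.5
tool_pos: [0.5888, -0.1952, 0.1672]
tcp_rot: [-0.915, 1.586, -1.583]
wrist_force: [0.8, 0.1, -0.5]
width: 0.998
```

Call:
jog_arm(turn=[[0, 0, 0], [0, 0, 0], [0, 0, 0], [0, 0, 0], [0, 0, 0]], slide=[[40, 0, 25], [40, 0, 25], [20, 0, 11], [0, 30, 0], [0, 0, 0]], grip=[100, 100, 90, 80, 80])

```text
time: 12.0
tool_pos: [0.5887, -0.3102, 0.1329]
tcp_rot: [-0.917, 1.595, -1.579]
wrist_force: [-0.8, 1.3, -0.7]
width: 0.801
```

```bash
python3 go.py 0.592,-0.311,0.05; python3 two.py c12.png 365 150 310 130 45
```

```text
t 12.0 tcp [ 0.5887 -0.3102  0.1329] F [-0.8  1.3 -0.7] w 0.801 q [-0.52  0.34  1.73  0.    1.08  0.  ]
[[-0.503, -0.008, 0.864], [-0.864, 0.005, -0.503], [-0.0, -1.0, -0.01]]
[0.592, -0.311, 0.05] slide [-0.9 82.8  4. ] per5 [-0.2 16.6  0.8]
```

View pics/c12.png

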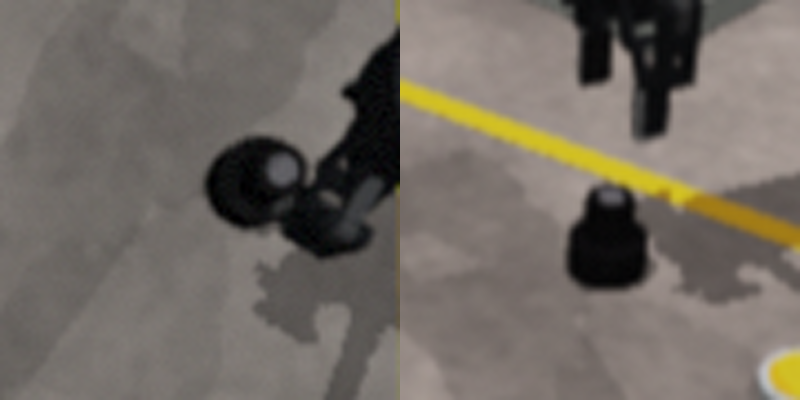

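```bash
python3 - <<'E'
from h import *
L=[]
for n in ("top","side"):
    z=np.load(n+"0.npz"); p={k:z[k] for k in z}
    img=p["img"].astype(int).sum(2); W=cloud(p)
    r=np.hypot(W[...,0]-.592,W[...,1]+.311)
    m=(r<.03)&(img>250)&(W[...,2]>.045); ys,xs=np.nonzero(m); u,v=xs.mean(),ys.mean()
    K=p["intrinsics"]; d=RM(p)@np.linalg.solve(K,[u,v,1]); d/=np.linalg.norm(d); c=p["position"]; L.append((c,d))
    print(n,len(xs),u,v,(c+d*(.058-c[2])/d[2]).round(4))
(c1,d1),(c2,d2)=L
t=np.linalg.lstsq(np.stack([d1,-d2],1),c2-c1,rcond=None)[0]
print((c1+d1*t[0]).round(4),(c2+d2*t[1]).round(4))
E
```

```text
top 28 383.67857142857144 142.60714285714286 [ 0.5956 -0.3165  0.058 ]
side 10 311.9 128.4 [ 0.5932 -0.3132  0.058 ]
[ 0.5963 -0.3179  0.0544] [ 0.5961 -0.318   0.0544]
```

```bash
python3 go.py 0.594,-0.3135,0.05
```

```text
t 12.1 tcp [ 0.5908 -0.3099  0.1363] F [-0.1  0.1  0.9] w 0.802 q [-0.52  0.34  1.72  0.    1.09  0.  ]
[[-0.501, -0.004, 0.865], [-0.865, 0.003, -0.501], [-0.0, -1.0, -0.005]]
[0.594, -0.3135, 0.05] slide [ 1.5 86.2  5. ] per5 [ 0.3 17.2  1. ]
```

Call:
jog_arm(turn=[[0, 0, 0], [0, 0, 0], [0, 0, 0], [0, 0, 0]], slide=[[1.5, 0, 4], [0, 20, 0], [0, 30, 0], [0, 0, 0]], grip=[80, 80, 80, 80])

```text
time: 12.5
tool_pos: [0.5931, -0.3122, 0.0852]
tcp_rot: [-0.917, 1.589, -1.58]
wrist_force: [-0.4, 1.0, -1.1]
width: 0.798
```

```bash
python3 two.py c13.png 365 150 310 130 45;python3 go.py 0.594,-0.3135,0.05; 
```

```text
t 12.6 tcp [ 0.5953 -0.3137  0.0888] F [0.8 0.2 0.2] w 0.805 q [-0.52  0.39  1.75 -0.    1.    0.  ]
[[-0.5, -0.0, 0.866], [-0.866, 0.0, -0.5], [0.0, -1.0, -0.001]]
[0.594, -0.3135, 0.05] slide [ 0.5 38.8 -1.2] per5 [ 0.1  7.8 -0.2]
```

View pics/c13.png

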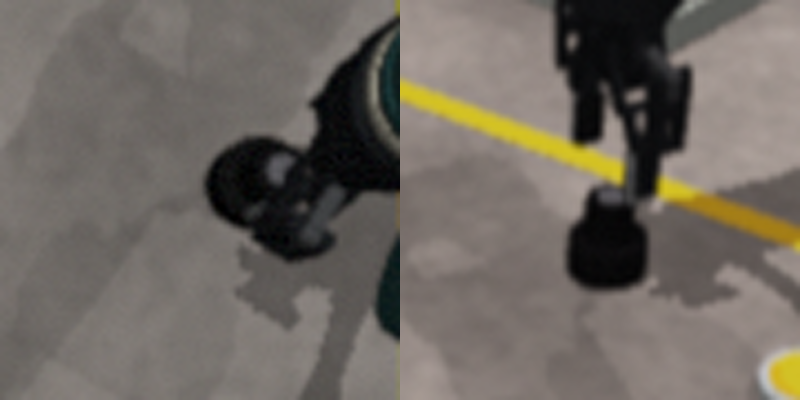

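In the side view the fingers, at (585,140) and (645,190), straddle the knob at (608,195). Descending to the knob.

Call:
jog_arm(turn=[[0, 0, 0], [0, 0, 0], [0, 0, 0], [0, 0, 0]], slide=[[0, 16, -1], [0, 14, 0], [0, 7, 0], [0, 0, 0]], grip=[80, 80, 80, 80])

```text
time: 13.0
tool_pos: [0.5929, -0.313, 0.0492]
tcp_rot: [-0.915, 1.588, -1.582]
wrist_force: [-0.5, 0.8, 0.6]
width: 0.8
```

Call:
jog_arm(turn=[[0, 0, 0], [0, 0, 0], [0, 0, 0], [0, 0, 0], [0, 0, 0]], slide=[[0, 0, 0], [0, 0, 0], [0, 0, 0], [0, 0, 0], [0, 0, 0]], grip=[60, 45, 20, 20, 20], newtons=45)

```text
time: 13.5
tool_pos: [0.5949, -0.3142, 0.0522]
tcp_rot: [-0.912, 1.583, -1.586]
wrist_force: [0.8, -1.4, 3.1]
width: 0.358
```

```bash
python3 two.py c14.png 365 150 310 130 45;python3 go.py
```

```text
t 13.6 tcp [ 0.5949 -0.3142  0.0522] F [ 0.4 -0.8  4.2] w 0.359 q [-0.52  0.43  1.77 -0.    0.94  0.  ]
[[-0.501, 0.002, 0.865], [-0.865, -0.001, -0.501], [0.0, -1.0, 0.002]]
```

View pics/c14.png

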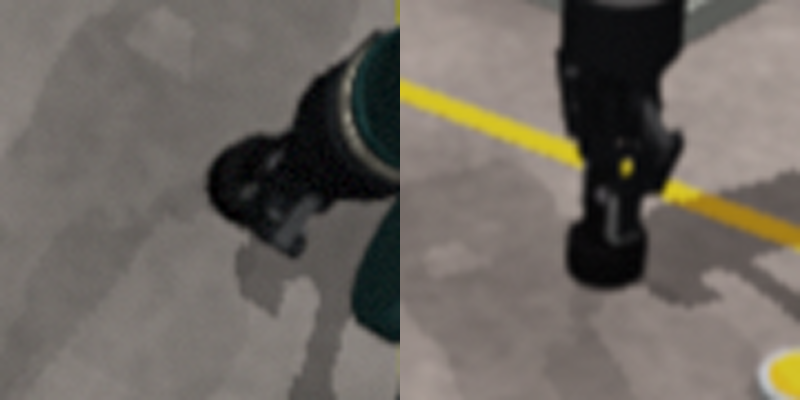

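The knob is gripped (width 0.36, about 30 mm; finger at (615,215), central on the cap). Lifting and carrying to the post.

Call:
jog_arm(turn=[[0, 0, 0], [0, 0, 0], [0, 0, 0], [0, 0, 0], [0, 0, 0]], slide=[[0, -10, 0], [0, -25, 0], [0, -40, 0], [0, -35, 0], [0, -20, 0]], grip=[20, 20, 20, 20, 20])

```text
time: 14.1
tool_pos: [0.5952, -0.3143, 0.1851]
tcp_rot: [-0.911, 1.581, -1.587]
wrist_force: [1.0, -0.5, -1.6]
width: 0.358
```

```bash
python3 two.py c15.png 365 150 310 100 45;python3 go.py 0.583,0.0203,0.182
```

```text
t 14.2 tcp [ 0.5963 -0.3149  0.1861] F [-0.1 -0.2 -0.4] w 0.358 q [-0.52  0.3   1.67  0.    1.16  0.  ]
[[-0.501, 0.007, 0.865], [-0.865, -0.004, -0.501], [-0.0, -1.0, 0.007]]
[0.583, 0.0203, 0.182] slide [-283.4    2.8 -179.5] per5 [-56.7   0.6 -35.9]
```

View pics/c15.png

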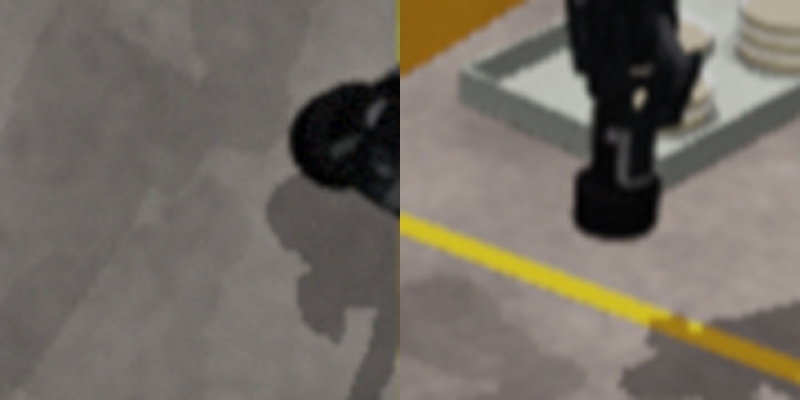

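Call:
jog_arm(turn=[[0, 0, 0], [0, 0, 0], [0, 0, 0], [0, 0, 0], [0, 0, 0]], slide=[[-18, 0, -11], [-38, 0, -24], [-38, 0, -24], [-38, 0, -24], [-38, 0, -24]], grip=[20, 20, 20, 20, 20])

```text
time: 14.7
tool_pos: [0.5843, -0.1101, 0.1783]
tcp_rot: [-0.917, 1.589, -1.582]
wrist_force: [1.1, -0.0, -1.3]
width: 0.357
```

Call:
jog_arm(turn=[[0, 0, 0], [0, 0, 0], [0, 0, 0], [0, 0, 0], [0, 0, 0]], slide=[[-38, 0, -24], [-38, 0, -24], [-28, 0, -18], [-9, 0, -6], [0, 0, 0]], grip=[20, 20, 20, 20, 20])

```text
time: 15.2
tool_pos: [0.5792, 0.0228, 0.1791]
tcp_rot: [-0.919, 1.585, -1.581]
wrist_force: [0.3, -0.5, -1.3]
width: 0.358
```

```bash
cat > capsil.py <<'E'
from h import *
import sys
p=eyes.read_camera("side"); s=bot.read_state(); zb=s["tool_pos"][2]-.052; print("bottom est",zb.round(4))
W=cloud(p); img=p["img"].astype(int)
m=(img.sum(2)<150)&(np.hypot(W[...,0]-.58,W[...,1]-.022)<.04)&(W[...,2]<zb+.025)&(W[...,2]>zb-.008)
P=W[m]; c,r=cv2.minEnclosingCircle(P[:,:2].astype(np.float32)); 
# fit fixed-radius circle to visible front wall, per z band
from scipy.optimize import least_squares
q=P[(P[:,2]<zb+.020)]
f=least_squares(lambda x:np.hypot(q[:,0]-x[0],q[:,1]-x[1])-.027,[.58,.022],loss="soft_l1",f_scale=.002).x
print(len(P),"encl",np.round(c,4),round(r,4),"fit",f.round(4),len(q),"zmin",np.percentile(P[:,2],2).round(4))
B=(img[...,2]>img[...,0]+50)&(np.hypot(W[...,0]-.58,W[...,1]-.022)<.05); q=W[B]; print("blue z98",np.percentile(q[:,2],98).round(4)); q=q[(q[:,2]<.06)&(q[:,2]>.038)]
f=least_squares(lambda x:np.hypot(q[:,0]-x[0],q[:,1]-x[1])-.027,[.58,.022],loss="soft_l1",f_scale=.002).x
print("blue fit",f.round(4),len(q))
E
python3 capsil.py; python3 two.py c16.png 250 160 240 180 50; python3 go.py 0.583,0.0203,0.118
```

```text
bottom est 0.1275
169 encl [0.574  0.0273] 0.0267 fit [0.5777 0.0246] 123 zmin 0.1313
blue z98 0.0675
blue fit [0.5812 0.0216] 138
t 15.35 tcp [0.5806 0.02   0.1803] F [-0.6  0.5 -1.6] w 0.358 q [-0.01  0.14  1.88 -0.    1.12  0.52]
[[-0.502, -0.002, 0.865], [-0.865, -0.001, -0.502], [0.001, -1.0, -0.001]]
[0.583, 0.0203, 0.118] slide [-1.6 62.3  2. ] per5 [-0.3 12.5  0.4]
```

View pics/c16.png

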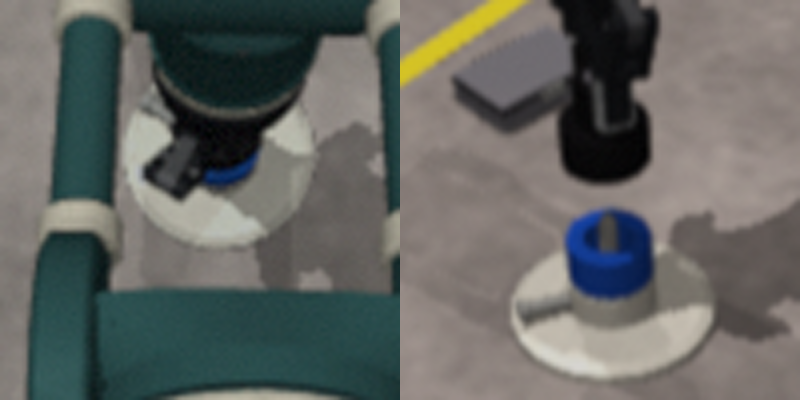

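The cap hangs upright at (605,140), over the ring and post at (610,240). The fit says it should shift about 4 mm along tool z. Correct that, then lower.

Call:
jog_arm(turn=[[0, 0, 0], [0, 0, 0], [0, 0, 0], [0, 0, 0], [0, 0, 0]], slide=[[0, 0, 4], [0, 10, 0], [0, 15, 0], [0, 8, 0], [0, 0, 0]], grip=[20, 20, 20, 20, 20])

```text
time: 15.85
tool_pos: [0.5826, 0.0186, 0.1453]
tcp_rot: [-0.918, 1.589, -1.584]
wrist_force: [0.1, -0.0, -1.6]
width: 0.356
```

```bash
python3 capsil.py; python3 two.py c17.png 250 160 240 180 45; python3 go.py 0.583,0.0203,0.118
```

```text
bottom est 0.0945
177 encl [0.5769 0.0226] 0.027 fit [0.5809 0.0202] 136 zmin 0.0953
blue z98 0.0674
blue fit [0.5811 0.0216] 141
t 16.0 tcp [0.5846 0.0189 0.1481] F [-0.1 -0.3 -1.3] w 0.358 q [-0.01  0.18  1.9   0.    1.06  0.51]
[[-0.501, -0.0, 0.865], [-0.865, 0.0, -0.501], [0.0, -1.0, -0.0]]
[0.583, 0.0203, 0.118] slide [-0.4 30.1 -2.1] per5 [-0.1  6.  -0.4]
```

View pics/c17.png

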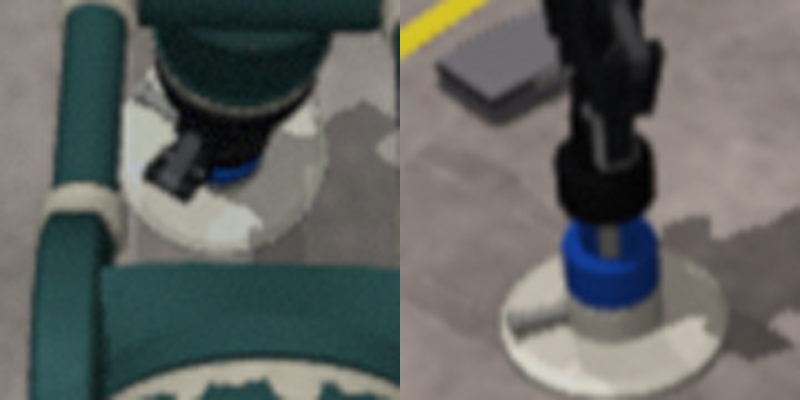

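The cap and ring fits now agree to 1.5 mm. Lowering gently.

Call:
jog_arm(turn=[[0, 0, 0], [0, 0, 0], [0, 0, 0], [0, 0, 0], [0, 0, 0]], slide=[[0, 6, -1], [0, 8, 0], [0, 7, 0], [0, 4, 0], [0, 0, 0]], grip=[20, 20, 20, 20, 20])

```text
time: 16.5
tool_pos: [0.5829, 0.0194, 0.122]
tcp_rot: [-0.915, 1.586, -1.584]
wrist_force: [0.3, -0.7, -1.3]
width: 0.361
```

Call:
jog_arm(turn=[[0, 0, 0], [0, 0, 0], [0, 0, 0]], slide=[[0, 1, 0], [0, 1, 0], [0, 0, 0]], grip=[20, 20, 20])

```text
time: 16.8
tool_pos: [0.584, 0.0194, 0.1215]
tcp_rot: [-0.913, 1.584, -1.585]
wrist_force: [0.9, 1.1, -1.4]
width: 0.357
```

Call:
jog_arm(turn=[[0, 0, 0], [0, 0, 0], [0, 0, 0]], slide=[[0, 1, 0], [0, 0, 0], [0, 0, 0]], grip=[20, 20, 20])

```text
time: 17.1
tool_pos: [0.5838, 0.0194, 0.1203]
tcp_rot: [-0.913, 1.584, -1.584]
wrist_force: [-0.9, 0.8, -1.9]
width: 0.354
```

Call:
jog_arm(turn=[[0, 0, 0], [0, 0, 0], [0, 0, 0]], slide=[[0, 1, 0], [0, 0, 0], [0, 0, 0]], grip=[20, 20, 20])

```text
time: 17.4
tool_pos: [0.5838, 0.0194, 0.1192]
tcp_rot: [-0.913, 1.585, -1.584]
wrist_force: [0.1, -0.7, -1.0]
width: 0.357
```

Call:
jog_arm(turn=[[0, 0, 0], [0, 0, 0], [0, 0, 0]], slide=[[0, 0.7, 0], [0, 0, 0], [0, 0, 0]], grip=[20, 20, 20])

```text
time: 17.7
tool_pos: [0.5837, 0.0194, 0.1185]
tcp_rot: [-0.913, 1.585, -1.584]
wrist_force: [-0.9, 0.2, -0.7]
width: 0.356
```

Call:
jog_arm(turn=[[0, 0, 0], [0, 0, 0], [0, 0, 0]], slide=[[0, 0.5, 0], [0, 0, 0], [0, 0, 0]], grip=[20, 20, 20])

```text
time: 18.0
tool_pos: [0.5839, 0.0194, 0.1182]
tcp_rot: [-0.913, 1.584, -1.585]
wrist_force: [-0.1, -0.3, -0.9]
width: 0.362
```

Call:
jog_arm(turn=[[0, 0, 0], [0, 0, 0], [0, 0, 0]], slide=[[0, 0.5, 0], [0, 0, 0], [0, 0, 0]], grip=[20, 20, 20])

```text
time: 18.3
tool_pos: [0.584, 0.0194, 0.1182]
tcp_rot: [-0.913, 1.584, -1.585]
wrist_force: [-1.8, 0.3, 4.8]
width: 0.355
```

Call:
jog_arm(turn=[[0, 0, 0], [0, 0, 0], [0, 0, 0]], slide=[[0, 0.5, 0], [0, 0, 0], [0, 0, 0]], grip=[20, 20, 20])

```text
time: 18.6
tool_pos: [0.584, 0.0194, 0.1181]
tcp_rot: [-0.913, 1.584, -1.585]
wrist_force: [-2.9, -0.1, 7.2]
width: 0.359
```

```bash
python3 capsil.py; python3 two.py c18.png 250 160 240 180 40; python3 go.py
```

```text
bottom est 0.0661
202 encl [0.5805 0.0243] 0.0272 fit [0.5823 0.0212] 167 zmin 0.059
blue z98 0.0691
blue fit [0.5816 0.0214] 110
t 18.75 tcp [0.584  0.0194 0.1181] F [-3.1  0.3  6.7] w 0.356 q [-0.01  0.21  1.93  0.    1.01  0.52]
[[-0.501, 0.0, 0.865], [-0.865, 0.0, -0.501], [-0.0, -1.0, 0.0]]
```

View pics/c18.png

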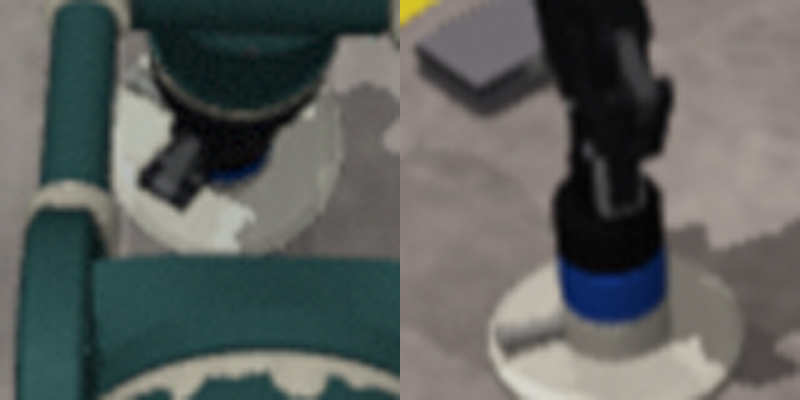

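The cap at (612,220) lies flush on the blue ring (612,285), at the expected height and with 7 N of contact. Releasing and backing off straight up.

Call:
jog_arm(turn=[[0, 0, 0], [0, 0, 0], [0, 0, 0], [0, 0, 0], [0, 0, 0]], slide=[[0, 0, 0], [0, 0, 0], [0, 0, 0], [0, 0, 0], [0, 0, 0]], grip=[45, 60, 75, 85, 85])

```text
time: 19.25
tool_pos: [0.5837, 0.0194, 0.1168]
tcp_rot: [-0.914, 1.585, -1.584]
wrist_force: [-0.4, 0.4, -0.3]
width: 0.845
```

Call:
jog_arm(turn=[[0, 0, 0], [0, 0, 0], [0, 0, 0], [0, 0, 0], [0, 0, 0]], slide=[[0, 0, 0], [0, -10, 0], [0, -30, 0], [0, -40, 0], [0, -30, 0]], grip=[85, 85, 85, 85, 85])

```text
time: 19.75
tool_pos: [0.5844, 0.0194, 0.2301]
tcp_rot: [-0.911, 1.583, -1.585]
wrist_force: [1.4, -0.5, -0.3]
width: 0.85
```

Call:
jog_arm(turn=[[0, 0, 0], [0, 0, 0], [0, 0, 0], [0, 0, 0], [0, 0, 0]], slide=[[40, 0, 25], [40, 0, 25], [40, 0, 25], [20, 0, 12], [0, 0, 0]], grip=[85, 85, 85, 85, 85])

```text
time: 20.25
tool_pos: [0.589, -0.1488, 0.2281]
tcp_rot: [-0.91, 1.585, -1.589]
wrist_force: [-0.3, 0.9, -1.1]
width: 0.85
```

```bash
python3 - <<'E'
from h import *
a=[]
for n,(x,y) in (("top",(215,110)),("side",(200,150))):
    p=eyes.read_camera(n); a.append(cv2.resize(p["img"][y:y+90,x:x+90],(400,400),interpolation=cv2.INTER_CUBIC))
    W=cloud(p); img=p["img"].astype(int); c=(.584,.018) if n=="top" else (.5815,.0215)
    r=np.hypot(W[...,0]-c[0],W[...,1]-c[1])
    k=W[(r<.045)&(W[...,2]>.08)]; t=k[k[:,2]>.117]; s=k[(k[:,2]>.088)&(k[:,2]<.1)]
    print(n,"zmax",np.percentile(k[:,2],98).round(4),"top",t.mean(0).round(4),"skirt top",cv2.minEnclosingCircle(s[:,:2].astype(np.float32)))
    if n=="top":
        R,B=img[...,0],img[...,2]; o=W[(np.hypot(W[...,0]-.589,W[...,1]-.264)<.06)&(R>B+50)&(W[...,2]>.01)]; print("orange",cv2.minEnclosingCircle(o[:,:2].astype(np.float32)))
cv2.imwrite("pics/c19.png",np.hstack(a)[...,::-1])
print(bot.read_state()["wrist_force"],bot.read_state()["time"])
E
```

```text
top zmax 0.1269 top [0.5857 0.0183 0.1245] skirt top ((0.5864992141723633, 0.017941661179065704), 0.027008023113012314)
orange ((0.5898706912994385, 0.262747198343277), 0.02713489904999733)
side zmax 0.1251 top [0.5793 0.0247 0.1227] skirt top ((0.5807111263275146, 0.022014981135725975), 0.027733931317925453)
[-0.81315638 -0.51882311 -0.58256033] 20.35
```

View pics/c19.png

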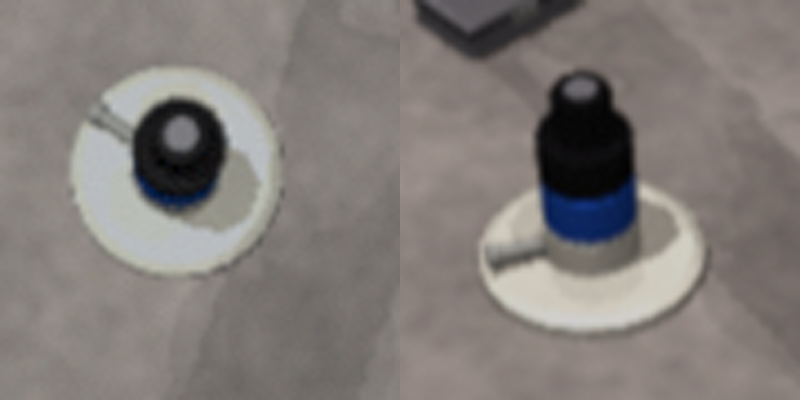

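Both views show the stack upright and flush: cap at (180,150) in the top crop, and at (585,140) over the ring (588,210) in the side crop. The cap top is at 0.124–0.127 m (expected 0.124) and the orange ring hasn't moved. Handing in.

```bash
python3 -c "
from workcell import bot
print(bot.finish_job())"
```

```text
the job is handed in; nothing more can be done
None
```

The filter holder is made up and handed in at about 20 s of the 69 s. The large blue ring was lowered over the post onto the support disc until the wrist felt 6 N, then released. The black cap was then lowered by its knob onto the ring (7 N) and released, and the arm moved clear.

**Cap and ring:** In both views the ring and cap are upright and flush. The cap is within about 3 mm of the post axis in each view. Its top is at 0.125–0.127 m against the expected 0.124 m.

**Orange ring:** It measured about 1 mm from its start position, which is within measurement noise.

**Disagreements:** The two cameras differed from each other by about 4–6 mm in absolute position, more than the stated calibration, so I compared positions within one camera. The networks' first top and side positions for the seat were also up to 2 cm apart, so I located the post from the depth images. The hand-in gave no verdict.

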